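Press home the stoppers along the sample rack

TASK

The stoppers in the row of sample tubes have been left standing proud. Run your fingertips along the row from the red stopper (the blank) to the far end, tube after tube so that none is missed, gently pressing each stopper down until its head sits fully home on the glass. Do not pull or lift anything, leave the rack standing where it is, and do not disturb the other things on the bench.

Things in the scene. Friction and masses are not known exactly. Their poses are not given: they have to be found in the camera images.
- rack: white test tube rack, loose on the bench (1 kg), base 90 x 236 mm, any yaw. Origin: centre of its underside; z up. Five 25 mm glass tubes, fast in the rack, stand in one row along its y axis at x = -15 mm, 40 mm apart, red-stoppered tube at y = -80 mm, last at y = +80 mm; mouths 118 mm above the bench. A row of empty 8 mm drying pegs, 80 mm tall, stands at x = +30 mm.
- stopper1_top (a point): centre of the flat top of the first tube's red plastic push-in stopper (head 30 mm across, 10 mm thick); 128 mm above the bench when the stopper is home
- stopper1 (a joint): how far the red stopper of the first tube stands proud, m: 0 = home, its head resting on the tube's mouth; 0.004 to 0.009 at the start; slides straight up and down with about 4 N of friction, stays where it is left, meets a hard stop at 0
- stopper2_top (a point): centre of the flat top of the second tube's blue plastic push-in stopper (head 30 mm across, 10 mm thick); 128 mm above the bench when the stopper is home
- stopper2 (a joint): how far the blue stopper of the second tube stands proud, m: 0 = home, its head resting on the tube's mouth; 0.004 to 0.009 at the start; slides straight up and down with about 4 N of friction, stays where it is left, meets a hard stop at 0
- stopper3_top (a point): centre of the flat top of the third tube's blue plastic push-in stopper (head 30 mm across, 10 mm thick); 128 mm above the bench when the stopper is home
- stopper3 (a joint): how far the blue stopper of the third tube stands proud, m: 0 = home, its head resting on the tube's mouth; 0.004 to 0.009 at the start; slides straight up and down with about 4 N of friction, stays where it is left, meets a hard stop at 0
- stopper4_top (a point): centre of the flat top of the fourth tube's blue plastic push-in stopper (head 30 mm across, 10 mm thick); 128 mm above the bench when the stopper is home
- stopper4 (a joint): how far the blue stopper of the fourth tube stands proud, m: 0 = home, its head resting on the tube's mouth; 0.004 to 0.009 at the start; slides straight up and down with about 4 N of friction, stays where it is left, meets a hard stop at 0
- stopper5_top (a point): centre of the flat top of the last tube's blue plastic push-in stopper (head 30 mm across, 10 mm thick); 128 mm above the bench when the stopper is home
- stopper5 (a joint): how far the blue stopper of the last tube stands proud, m: 0 = home, its head resting on the tube's mouth; 0.004 to 0.009 at the start; slides straight up and down with about 4 N of friction, stays where it is left, meets a hard stop at 0
- marker: black and blue marker pen, 135 mm long, 12 mm thick, lying beside the rack; origin under its middle
- vial: small amber snap-cap vial, 28 mm across, 55 mm tall, standing beside the rack; origin at the centre of its underside
- white_bottle: white reagent bottle with a blue cap, 68 mm across, 145 mm tall; origin at the centre of its underside
- amber_bottle: amber bottle with a red cap, 60 mm across, 125 mm tall; origin at the centre of its underside
- beaker: empty glass beaker, 70 mm across, 95 mm tall; origin at the centre of its underside
- jug: white plastic jug with a handle, 90 mm across, 110 mm tall; origin at the centre of its underside
- petri_dish: flat clear petri dish with yellow bottom, 95 mm across, 16 mm tall; origin at the centre of its underside
- slide_box: green slide box, 90 x 175 x 35 mm; origin at the centre of its underside

How it is judged (in metres and radians):
On the way, in this order (a step that is already met when the one before it is completed fails the run):
1. stopper 1 (red) is pressed home (value of joint stopper1 below 0.0015 m), for 0.1 s.
2. stopper 2 (blue) is pressed home (value of joint stopper2 below 0.0015 m), for 0.1 s.
3. stopper 3 (blue) is pressed home (value of joint stopper3 below 0.0015 m), for 0.1 s.
4. stopper 4 (blue) is pressed home (value of joint stopper4 below 0.0015 m), for 0.1 s.
5. stopper 5 (blue) is pressed home (value of joint stopper5 below 0.0015 m), for 0.1 s.
At the end, for the whole second after the job is handed in: All five stoppers are home (less than 1.5 mm proud); the rack stands upright within 25 mm of where it was, at rest; every other thing on the bench is within 20 mm of where it was (value of joint each of stopper1, stopper2, stopper3, stopper4, stopper5 below 0.0015 m and distance of rack from where it was at the start of the episode below 0.025 m and angle between rack's own z axis and vertical below 0.03 rad and linear speed of rack below 0.01 m/s and distance of each of marker, vial, white_bottle, amber_bottle, beaker, jug, petri_dish, slide_box from where it was at the start of the episode below 0.02 m); the robot touches nothing.
It fails at once if a stopper is pulled up out of its tube (more than 12 mm proud) (value of joint any of stopper1, stopper2, stopper3, stopper4, stopper5 above 0.012 m).
It fails at once if the rack is lifted, tipped or knocked over (height (world z) of rack above 0.008 m or angle between rack's own z axis and vertical above 0.12 rad).
It fails at once if the rack is shoved more than 25 mm (distance of rack from where it was at the start of the episode above 0.025 m).
It fails at once if the glass tubes or stoppers are pressed with more than 40 N (contact force between the fingers and rack above 40 N).
It fails at once if something else on the bench is moved more than 20 mm (distance of any of marker, vial, white_bottle, amber_bottle, beaker, jug, petri_dish, slide_box from where it was at the start of the episode above 0.02 m).
It also fails if it takes over 48 s, if anything falls off the work surface, if the arm or the gripper's body presses on something with over 40 N, if the wrist force passes 120 N, or if a joint passes its speed limit or range.

ROBOT

A 6-joint arm with a two-finger parallel gripper is mounted at the origin on the work surface. World frame = base frame: x ahead of the robot, y to its left, z up, the work surface at z = 0. Lengths are in m, angles in degrees, forces in N, time in s.
With the tool pointing down it reaches from about 0.35 to 0.8 m from the base axis. Payload 7.3 kg.
Tool frame: the origin (TCP) lies at the very end of the fingers, on their centre line; the grasp point (between the pads) lies 19 mm behind it; z points along the fingers, y is the line along which they close (so a half turn about z gives the same grasp; the last joint's range is limited). The gripper opens to 85 mm and grips with 20 to 120 N. Pads are 22 mm wide; open, the fingers measure 114 mm over their backs; the gripper's body (76 mm by 85 mm) begins 54 mm behind the grasp point. The pads swing forward as they close: fully open they stand 13 mm farther back than shut.
Start: joints at [63.083, 19.595, 87.324, -0, 73.075, -8.365], TCP at [0.167, 0.498, 0.2] pointing down, gripper open.
Joint ranges: [-145.02, 145.02], [-44.19, 115.74], [2.07, 154.8], [-57.11, 237.11], [16.16, 152.29], [-177.93, 177.93]. Speed limits (degrees/s): [147.25, 147.25, 180, 180, 180, 180].

INTERFACE

Orientations are given as [roll, pitch, yaw] about the fixed x, y, z axes, in that order (R = Rz(yaw) Ry(pitch) Rx(roll)).
In Python, from plant import monitor, optics, job gives the robot as it stands. The module is installed in compiled form; this text tells all that it offers.
- The arm moves only by the shell command python3 -m inch 'ROWS' [FORCE]. ROWS is JSON, one flat list of numbers, 5 for each row, row after row: the shift along the tool's x, y, z in cm, then the turn about the tool's z in rad, then the finger opening in cm, from 0 to 8.54. A call has 1 to 12 rows; each row is the pose to reach, as a shift and turn from the pose commanded when the call began, along the tool's axes at that moment; what a row does not reach only later rows make up. A row lasts 1/12 s, in which the tool goes at most 41.7 mm and 7.16 degrees, less where a joint would pass 70% of its speed; a pose out of reach is approached as far as the arm can. A call with a gripper value outside its range is refused whole. The fingers move at their own pace and stop on an object; FORCE is the grip in N (left out, the last holds). Time passes only in rows, so rows that repeat a pose let the fingers close. It gives the time, the measured TCP pose, the force, the opening and the grip force at its end, in the units of the state.
- monitor.get_state(): the state, without advancing time (a new reading comes with each control period).
- optics.grab_frame(name): name is "scene" or "top" or "wrist"; returns a dict with "image" (384x512x3 uint8, red, green, blue), "range_z" (384x512 float32, m along the optical axis (not along the pixel's ray), 0 where there is no reading), "camera_matrix" (3x3 intrinsics, pixels), "rvec" (rotation vector, rad) and "tvec" (3), from world to camera coordinates, as OpenCV has them; the wrist camera has in their place "hand_eye" (4x4, takes a point from camera to tool coordinates, whose origin is the TCP and whose axes are the flange's). Camera axes: x right, y down, z forward; pixel columns grow to the right and rows downward; lengths in m; the calibration is good to about 2 mm. A picture is of the moment at which its call begins: read the wrist's pose just before it.
- job.hand_in(): hands the job in; it is judged then, once.
The state is a dict: "time": time; "joints": joint angles; "dq": joint speeds; "effort": joint torques, N m; "eef_pos": TCP position; "ee_rot": TCP orientation; "ft_force": force on the tool from outside, world axes, zero at the start; "wrist_torque": the same for the moment, N m; "finger_gap": finger opening in m; "grip_force": force on a finger pad.
Only numpy, scipy, OpenCV 4.12 (cv2) and the standard library are available. Lean on these libraries where they do the work, as an engineer would, in place of code of your own. Each camera call takes 0.05 s, during which the arm holds its last target. There are 200 camera calls.

## Working session

There is one attempt and no reset: what is moved stays moved. The work goes in short steps, Python scripts to look and compute and a shell command to move; the robot and the scene stay as the last step left them, time stands still between calls to the robot, and variables do not carry over. Pictures are saved under pics/ and viewed, at most 10 in all, crops included, and the job is handed in when it is done.

```bash
mkdir -p pics; python3 - <<'E'
from plant import monitor, optics
import cv2,numpy as np
s=monitor.get_state();print({k:np.round(v,3).tolist() for k,v in s.items()})
for n in("top","scene"):
    f=optics.grab_frame(n);cv2.imwrite(f"pics/{n}0.png",f["image"][:,:,::-1]);np.savez(f"{n}0.npz",**f)
    R=cv2.Rodrigues(np.array(f["rvec"],float))[0];print(n,-R.T@np.array(f["tvec"]).ravel())
E
```

```text
{'time': 0.0, 'joints': [63.084, 19.637, 87.379, -0.001, 73.075, -8.365], 'dq': [-0.05, 0.092, 0.1, 0.016, 0.048, 0.066], 'effort': [-0.001, -43.368, -24.601, -0.0, 0.008, 0.0], 'eef_pos': [0.167, 0.497, 0.199], 'ee_rot': [-179.91, -0.012, 161.45], 'ft_force': [-0.135, -0.127, 0.065], 'wrist_torque': [-0.028, 0.021, -0.034], 'grip_force': 0.0, 'finger_gap': 0.086}
top [0.48086389 0.00155607 1.06115607]
scene [1.138795   0.24574326 1.01180197]
```

View pics/top0.png

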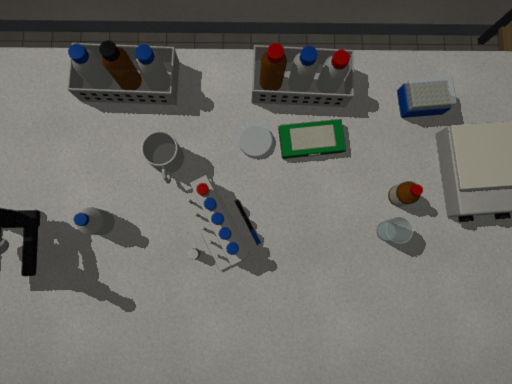

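View pics/scene0.png

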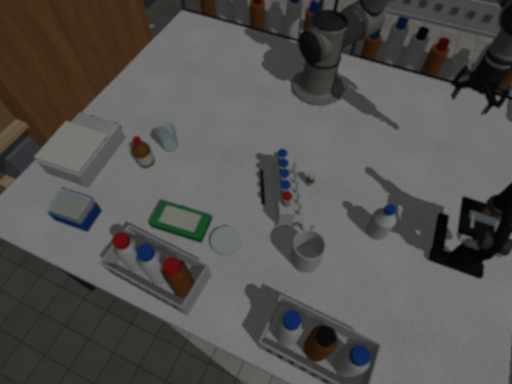

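The top view shows the red stopper at about (203,189) and blue ones at (210,203), (217,218), (225,233) and (232,248). The marker lies to the right of the rack, the vial is at (195,255), and the jug is at (160,152), beyond the red end. The scene view shows the same row between (287,197) and (282,154).

```bash
cat > h.py <<'E'
import cv2,numpy as np
def ray(f,uv):
    R=cv2.Rodrigues(np.array(f["rvec"],float))[0];t=np.array(f["tvec"],float).ravel()
    d=R.T@np.linalg.inv(f["camera_matrix"])@np.array([*uv,1.]);return -R.T@t,d
def onplane(f,uv,z):
    c,d=ray(f,uv);return c+d*(z-c[2])/d[2]
def blobs(f,box,zmin=.115,zmax=.15):
    u0,v0,u1,v1=box;im=cv2.cvtColor(f["image"],cv2.COLOR_RGB2HSV);out=[]
    for n,(a,b) in dict(red=(170,8),blue=(100,130)).items():
        h=im[...,0];m=((h>=a)|(h<=b)) if a>b else ((h>=a)&(h<=b))
        m&=(im[...,1]>150)&(im[...,2]>60);k=np.zeros_like(m);k[v0:v1,u0:u1]=1
        N,l,st,c=cv2.connectedComponentsWithStats((m&k).astype(np.uint8))
        for i in range(1,N):
            if st[i,4]>=12:
                vs,us=np.where(l==i);zs=[]
                for u,v in zip(us,vs):
                    r=f["range_z"][v,u]
                    if r>0: o,d=ray(f,(u,v));zs.append((o+d*r)[2])
                out.append((n,st[i,4],c[i],np.percentile(zs,[10,50,90]) if zs else 0))
    return out
E
python3 - <<'E'
from h import *
np.set_printoptions(precision=4,suppress=True)
for n,b in(("top",(190,175,262,262)),("scene",(255,140,305,215))):
    f=dict(np.load(n+"0.npz"))
    print(n,f["camera_matrix"][0,0])
    for x in blobs(f,b): print(x[0],x[1],x[2],x[3],onplane(f,x[2],.1345 if n=="top" else .131))
E
```

```text
top 387.88725049000124
red 105 [202.219  188.8857] [0.1315 0.1339 0.136 ] [0.6154 0.1022 0.1345]
blue 107 [209.7009 203.2617] [0.1315 0.1333 0.1359] [0.5806 0.0839 0.1345]
blue 106 [217.1415 217.9811] [0.1338 0.1359 0.138 ] [0.5453 0.0659 0.1345]
blue 108 [224.6944 232.9352] [0.132  0.1336 0.1354] [0.5097 0.0477 0.1345]
blue 106 [232.3019 248.0283] [0.1304 0.133  0.135 ] [0.4742 0.0296 0.1345]
scene 353.6539642548629
red 54 [286.2037 195.4444] [0.1306 0.1329 0.1348] [0.62   0.1023 0.131 ]
blue 35 [282.     152.8286] [0.1289 0.1314 0.1334] [0.4801 0.0321 0.131 ]
blue 46 [282.6739 162.413 ] [0.1303 0.1321 0.1343] [0.5138 0.0481 0.131 ]
blue 47 [283.7447 172.617 ] [0.1326 0.1341 0.136 ] [0.548  0.0655 0.131 ]
blue 49 [284.8776 184.0816] [0.1304 0.1324 0.1337] [0.5851 0.0841 0.131 ]
```

```bash
python3 -m inch '[-1,-0.4,0,0,4, -3,-1.25,0,0,0, -5.5,-2.3,0,0,0, -8,-3.4,0,0,0, -10.5,-4.4,0,0,0, -13,-5.45,0,0,0, -15.5,-6.5,0,0,0, -18,-7.5,0,0,0, -20.5,-8.6,0,0,0, -23,-9.6,0,0,0, -25.5,-10.7,0,0,0, -28,-11.7,0,0,0]'
python3 -m inch '[-3,-1.2,0,-0.07,0, -6,-2.4,0,-0.14,0, -9,-3.6,0,-0.21,0, -12,-4.8,0,-0.28,0, -15,-6,0,-0.35,0, -18,-7.2,0,-0.42,0, -21,-8.4,0,-0.5,0, -23.5,-9.6,0,-0.57,0, -25.5,-10.5,0,-0.64,0, -26.7,-11.1,0,-0.72,0, -27.2,-11.4,0,-0.8,0, -27.2,-11.4,0,-0.8,0]'
cat > m.py <<'E'
from plant import monitor
import numpy as np
from scipy.spatial.transform import Rotation as Ro
P=np.array([[.6165,.1023],[.5815,.084],[.546,.0659],[.5105,.0477],[.4755,.0298]])
s=monitor.get_state();R=Ro.from_euler('xyz',s['ee_rot'],degrees=True).as_matrix();p=np.array(s['eef_pos'])
print(np.round(p,4),np.round(s['ee_rot'],2),s['time'],np.round(s['ft_force'],2),s['finger_gap'])
for q in P: print(np.round(R.T@(np.array([*q,.128])-p)*100,2))
E
python3 m.py
```

```text
time: 1.1
eef_pos: [0.3961, 0.2958, 0.1999]
ee_rot: [-180.0, -0.0, 161.4]
ft_force: [-0.4, 1.0, -0.3]
finger_gap: -0.0002
grip_force: 0.0
time: 2.1
eef_pos: [0.6174, 0.1008, 0.1992]
ee_rot: [180.0, -0.1, -152.7]
ft_force: [-1.1, -0.5, 0.2]
finger_gap: 0.0001
grip_force: 0.0
[0.6174 0.1008 0.1992] [ 1.8000e+02 -6.0000e-02 -1.5268e+02] 2.1 [-1.14 -0.55  0.18] 0.00010666223577891166
[0.01 0.17 7.12]
[3.96 0.15 7.12]
[7.94 0.18 7.13]
[11.93  0.19  7.13]
[15.86  0.2   7.14]
```

```bash
python3 -m inch '[0,0.17,1,0,0, 0,0.17,2.5,0,0, 0,0.17,4,0,0, 0,0.17,5,0,0, 0,0.17,5.5,0,0, 0,0.17,5.8,0,0, 0,0.17,5.8,0,0, 0,0.17,5.8,0,0]'
python3 - <<'E'
from plant import optics
import cv2
f=optics.grab_frame("wrist");a=f["image"][:,:,::-1];g=optics.grab_frame("scene")["image"][120:230,230:340,::-1]
cv2.imwrite("pics/w1.png",cv2.hconcat([cv2.resize(a,(440,330)),cv2.resize(g,(330,330))]))
E
python3 m.py
```

```text
time: 2.77
eef_pos: [0.6163, 0.1048, 0.1426]
ee_rot: [-180.0, 0.1, -152.7]
ft_force: [0.5, 0.6, 1.2]
finger_gap: -0.0002
grip_force: 0.0
[0.6165 0.1047 0.1429] [-1.7996e+02  9.0000e-02 -1.5272e+02] 2.8667 [ 0.56 -0.51 -0.05] 0.00019870365960680797
[ 0.12 -0.21  1.49]
[ 4.07 -0.24  1.48]
[ 8.05 -0.22  1.47]
[12.04 -0.21  1.47]
[15.97 -0.2   1.46]
```

View pics/w1.png

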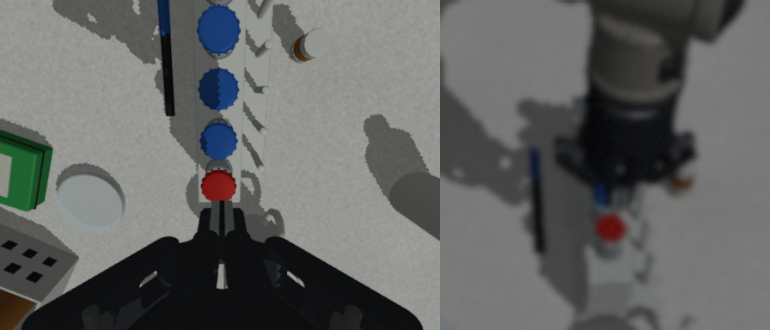

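The wrist view shows the closed fingertips at about column 222. The red stopper is just ahead of them at (218,185), and the blue row continues straight up the image. I'll check the offsets with the wrist calibration.

```bash
python3 - <<'E'
from plant import optics,monitor
from h import *
s=monitor.get_state();f=optics.grab_frame("wrist");H=f["hand_eye"];K=np.linalg.inv(f["camera_matrix"])
im=cv2.cvtColor(f["image"],cv2.COLOR_RGB2HSV);h=im[...,0]
for n,m in(("red",(h>170)|(h<6)),("blue",(h>100)&(h<130))):
    m=m&(im[...,1]>150)&(im[...,2]>60);N,l,st,c=cv2.connectedComponentsWithStats(m.astype(np.uint8))
    for i in range(1,N):
        if st[i,4]>300:
            d=H[:3,:3]@K@np.array([*c[i],1]);o=H[:3,3];v=np.median(f["range_z"][l==i])
            zt=s["eef_pos"][2]-.1335;print(n,st[i],c[i].round(1),"tool xyz mm",((o+d*(zt-o[2])/d[2])*1e3).round(1),((o+d*v)*1e3).round(1))
E
python3 m.py
```

```text
red [ 234  196   41   38 1169] [254.2 215.3] tool xyz mm [ 3.  -1.9  9.4] [ 3.7 -1.8  7.9]
blue [184   0  12  41 365] [189.5  19. ] tool xyz mm [128.7 -39.6   9.4] [159.4 -65.6 128.1]
blue [ 229    5   51   59 2153] [254.3  33.8] tool xyz mm [121.   -1.3   9.4] [120.6  -1.3   7.7]
blue [ 231   78   47   51 1682] [254.3 102.9] tool xyz mm [81.6 -1.5  9.4] [81.6 -1.4  5.4]
blue [ 234  141   42   45 1375] [254.2 163.3] tool xyz mm [42.  -1.7  9.4] [42.2 -1.6  8. ]
[0.6165 0.1047 0.1428] [-1.7997e+02  8.0000e-02 -1.5272e+02] 2.9167 [-0.16 -0.69 -0.37] 4.168267283221535e-06
[ 0.11 -0.21  1.48]
[ 4.06 -0.24  1.47]
[ 8.04 -0.22  1.47]
[12.03 -0.21  1.46]
[15.96 -0.2   1.46]
```

Both measurements agree: shift x by +0.12 cm and y by -0.19 cm, with home about 1.45 cm below.

```bash
python3 -m inch '[0.12,-0.19,0.3,0,0, 0.12,-0.19,0.5,0,0, 0.12,-0.19,0.6,0,0, 0.12,-0.19,0.7,0,0, 0.12,-0.19,0.8,0,0, 0.12,-0.19,0.9,0,0, 0.12,-0.19,1,0,0, 0.12,-0.19,1.1,0,0, 0.12,-0.19,1.15,0,0, 0.12,-0.19,1.2,0,0, 0.12,-0.19,1.25,0,0]'; python3 m.py
```

```text
time: 3.83
eef_pos: [0.6159, 0.1024, 0.1295]
ee_rot: [180.0, 0.0, -152.7]
ft_force: [0.7, 0.1, 0.3]
finger_gap: 0.0001
grip_force: 0.0
[0.6159 0.1024 0.1295] [ 1.8000e+02  1.0000e-02 -1.5272e+02] 3.8333 [0.65 0.14 0.28] 8.291008692275585e-05
[-0.05 -0.04  0.15]
[ 3.9  -0.06  0.15]
[ 7.88 -0.04  0.15]
[11.87 -0.03  0.15]
[15.8  -0.02  0.15]
```

```bash
python3 -m inch '[0,0,0.05,0,0, 0,0,0.1,0,0, 0,0,0.13,0,0]';python3 -m inch '[0,0,0.03,0,0,0,0,0.06,0,0]'; python3 -m inch '[0,0,0.03,0,0,0,0,0.06,0,0]'
```

```text
time: 4.08
eef_pos: [0.6159, 0.1024, 0.1282]
ee_rot: [180.0, 0.0, -152.7]
ft_force: [-0.3, 0.0, -0.6]
finger_gap: 0.0002
grip_force: 0.0
time: 4.25
eef_pos: [0.6159, 0.1024, 0.1276]
ee_rot: [180.0, 0.0, -152.7]
ft_force: [-0.2, 0.2, 0.3]
finger_gap: 0.0004
grip_force: 0.0
time: 4.42
eef_pos: [0.6159, 0.1024, 0.127]
ee_rot: [180.0, 0.0, -152.7]
ft_force: [-0.3, -0.6, 0.8]
finger_gap: -0.0003
grip_force: 0.0
```

No contact force yet, so I'll look.

```bash
python3 - <<'E'
from plant import optics
import cv2,numpy as np
f=optics.grab_frame("wrist");g=optics.grab_frame("scene");t=optics.grab_frame("top")
a=f["image"][150:300,150:350,::-1];b=g["image"][140:220,240:330,::-1];c=t["image"][165:265,180:260,::-1]
cv2.imwrite("pics/w2.png",cv2.hconcat([cv2.resize(a,(400,300),interpolation=2),cv2.resize(b,(338,300),interpolation=2)]))
E
```

```text
(no output)
```

View pics/w2.png

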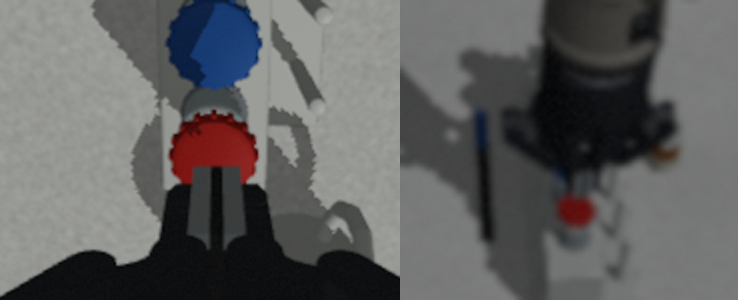

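The fingertips lie over the red head, seen at about (215,165) in the wrist crop. Depth will show whether it has moved.

```bash
cat > d.py <<'E'
from plant import optics,monitor
from h import *
s=monitor.get_state();f=optics.grab_frame("wrist");H=f["hand_eye"];K=np.linalg.inv(f["camera_matrix"])
im=cv2.cvtColor(f["image"],cv2.COLOR_RGB2HSV);h=im[...,0]
print("tcp",np.round(s["eef_pos"],4),np.round(s["ft_force"],2))
for n,m in(("red",(h>170)|(h<6)),("blue",(h>100)&(h<130))):
    m=m&(im[...,1]>150)&(im[...,2]>40);m=cv2.erode(m.astype(np.uint8),np.ones((3,3)));N,l,st,c=cv2.connectedComponentsWithStats(m)
    for i in range(1,N):
        if st[i,4]>100:
            vs,us=np.where((l==i)&(f["range_z"]>0));X=(K@np.vstack([us,vs,np.ones(len(us))]))*f["range_z"][vs,us]
            T=H[:3,:3]@X+H[:3,3:];z=s["eef_pos"][2]-T[2];print(n,st[i,4],"tool mm",(T.mean(1)*1e3).round(1),"top z",np.percentile(z,[25,50,75,90]).round(4))
E
python3 d.py
```

```text
tcp [0.6159 0.1024 0.127 ] [-0.27  0.6   0.12]
red 864 tool mm [ 5.1 -0.4 -8. ] top z [0.1346 0.1352 0.1357 0.1361]
blue 389 tool mm [156.3 -62.7 112.6] top z [0.0128 0.0145 0.0161 0.0168]
blue 2358 tool mm [118.9   0.4  -8. ] top z [0.1344 0.135  0.1355 0.1359]
blue 1801 tool mm [ 79.9   0.2 -10.4] top z [0.137  0.1374 0.1379 0.1383]
blue 1428 tool mm [40.7  0.  -7.8] top z [0.1344 0.1348 0.1352 0.1357]
```

```bash
python3 - <<'E'
from plant import optics,monitor
import numpy as np
s=monitor.get_state();f=optics.grab_frame("wrist");H=f["hand_eye"];K=np.linalg.inv(f["camera_matrix"])
for u in(250,265):
  for v in range(222,275,4):
    r=f["range_z"][v,u];T=H[:3,:3]@(K@np.array([u,v,1])*r)+H[:3,3];print(u,v,f["image"][v,u],(T*1e3).round(1))
E
```

```text
250 222 [126  24  22] [ 5.9 -4.4 -8.8]
250 226 [126  25  19] [ 2.6 -4.5 -8. ]
250 230 [127  23  19] [-1.  -4.5 -6.7]
250 234 [58 61 61] [ 11.4  -3.6 -37.3]
250 238 [58 61 60] [ 11.3  -3.5 -42. ]
250 242 [58 61 61] [ 11.2  -3.3 -46.2]
250 246 [59 61 61] [ 11.5  -3.2 -51.1]
250 250 [58 61 61] [ 11.4  -3.1 -55. ]
250 254 [58 61 60] [ 11.2  -3.  -58.5]
250 258 [58 61 60] [ 11.2  -2.9 -62. ]
250 262 [59 61 61] [ 11.2  -2.8 -65.4]
250 266 [59 62 62] [ 11.6  -2.7 -69.4]
250 270 [21 22 24] [ 12.6  -2.6 -74. ]
250 274 [10 11 15] [ 12.2  -2.5 -76.2]
265 222 [132  30  27] [ 5.8  5.6 -8.6]
265 226 [134  32  28] [ 2.4  5.7 -7.5]
265 230 [135  32  28] [ 0.   5.7 -8.8]
265 234 [58 60 60] [ 11.5   4.9 -37.5]
265 238 [58 62 60] [ 11.8   4.7 -42.8]
265 242 [57 60 60] [ 11.4   4.6 -46.7]
265 246 [58 61 60] [ 10.9   4.5 -50. ]
265 250 [58 61 61] [ 12.    4.4 -56. ]
265 254 [58 61 60] [ 11.4   4.3 -58.7]
265 258 [58 60 60] [ 11.4   4.2 -62.3]
265 262 [58 61 61] [ 11.1   4.2 -65.3]
265 266 [59 62 62] [ 12.5   4.  -70.8]
265 270 [43 45 47] [ 12.3   3.9 -73.5]
265 274 [13 14 17] [ 12.3   3.9 -76.4]
```

The depth image shows the closed fingertips ending about 36 mm short of the TCP (tool z ≈ -37 mm). They are still about 28 mm above the stopper and it hasn't moved. I'll keep descending and go by depth and force.

```bash
python3 -m inch '[0.0,0,0.3,0,0,0,0,0.7,0,0,0,0,1.1,0,0,0,0,1.5,0,0,0,0,1.8,0,0,0,0,2,0,0,0,0,2,0,0,0,0,2,0,0]'; python3 d.py; python3 - <<'E'
from plant import optics
import cv2
f=optics.grab_frame("wrist");g=optics.grab_frame("scene")
a=f["image"][150:300,150:350,::-1];b=g["image"][140:220,240:330,::-1]
cv2.imwrite("pics/w3.png",cv2.hconcat([cv2.resize(a,(400,300),interpolation=2),cv2.resize(b,(338,300),interpolation=2)]))
r=f["range_z"]
import numpy as np
H=f["hand_eye"];K=np.linalg.inv(f["camera_matrix"])
for v in range(226,246,2):
    T=H[:3,:3]@(K@np.array([250,v,1])*r[v,250])+H[:3,3];print(v,f["image"][v,250],(T*1e3).round(1))
E
```

```text
time: 5.33
eef_pos: [0.6159, 0.1024, 0.1069]
ee_rot: [180.0, -0.0, -152.7]
ft_force: [0.1, 0.2, 0.8]
finger_gap: 0.0004
grip_force: 0.0
tcp [0.6159 0.1024 0.1069] [0.13 0.23 0.78]
red 519 tool mm [  9.3  -0.8 -27.5] top z [0.1336 0.1348 0.1354 0.1358]
blue 371 tool mm [153.  -62.6  92.6] top z [0.0127 0.0143 0.0162 0.0169]
blue 2697 tool mm [116.8   0.4 -28. ] top z [0.1344 0.135  0.1355 0.1359]
blue 2356 tool mm [ 79.9   0.2 -30.5] top z [0.137  0.1374 0.1379 0.1384]
blue 1820 tool mm [ 40.9   0.  -27.9] top z [0.1343 0.1348 0.1353 0.1356]
226 [76 13 12] [ 12.1  -3.8 -28.3]
228 [75 11 10] [ 11.2  -3.8 -29.1]
230 [75 13 11] [  9.4  -3.9 -28.2]
232 [71 21 20] [  8.3  -3.9 -28.6]
234 [60 63 62] [ 11.7  -3.6 -37.8]
236 [59 62 61] [ 11.1  -3.5 -39.2]
238 [60 62 62] [ 11.3  -3.5 -41.8]
240 [60 62 62] [ 10.9  -3.4 -43.5]
242 [60 63 62] [ 11.1  -3.4 -46.1]
244 [60 62 61] [ 11.6  -3.3 -49.2]
```

View pics/w3.png

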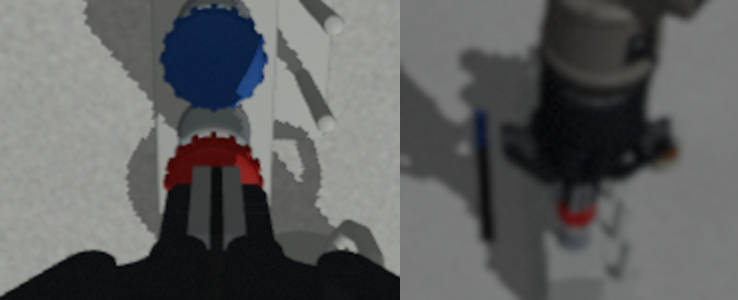

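The fingertips now hang about 8 mm above the red head, which is centred under them. I'll press slowly, with readings.

```bash
python3 -m inch '[0.05,0,0.2,0,0,0.05,0,0.4,0,0,0.05,0,0.6,0,0,0.05,0,0.7,0,0,0.05,0,0.8,0,0,0.05,0,0.87,0,0,0.05,0,0.94,0,0]'; for i in 1 2; do python3 -m inch '[0,0,0.05,0,0,0,0,0.1,0,0]'|grep -E 'pos|ft'; done; python3 d.py
```

```text
time: 6.07
eef_pos: [0.6155, 0.1021, 0.0978]
ee_rot: [-180.0, 0.0, -152.7]
ft_force: [0.2, 0.3, 4.3]
finger_gap: 0.0001
grip_force: 1.9
eef_pos: [0.6155, 0.1021, 0.0967]
ft_force: [-1.8, -0.6, 9.8]
eef_pos: [0.6156, 0.1021, 0.0967]
ft_force: [-4.4, -1.1, 14.0]
tcp [0.6156 0.1021 0.0967] [-4.38 -1.06 13.97]
red 387 tool mm [ 10.1  -0.9 -30.9] top z [0.1266 0.1281 0.1289 0.1294]
blue 356 tool mm [151.3 -62.5  82.3] top z [0.0129 0.0144 0.0163 0.0171]
blue 2754 tool mm [115.1   0.5 -38.3] top z [0.1345 0.1351 0.1355 0.136 ]
blue 2749 tool mm [ 79.5   0.3 -40.8] top z [0.137  0.1375 0.1379 0.1383]
blue 2086 tool mm [ 40.6   0.  -38.1] top z [0.1344 0.1349 0.1353 0.1357]
```

The red stopper is home: friction read about 4 N, then the hard stop at 14 N, and its top came down about 7 mm to 0.128. On to stopper 2.

```bash
python3 -m inch '[0,0,-0.8,0,0, 0,0,-2,0,0, 1.8,0,-2,0,0, 3.6,0,-2,0,0, 3.97,0,-1.5,0,0, 3.97,0,-1,0,0, 3.97,0,-0.75,0,0, 3.97,0,-0.55,0,0, 3.97,0,-0.4,0,0, 3.97,0,-0.25,0,0, 3.97,0,-0.12,0,0, 3.97,0,-0.05,0,0]'; python3 -m inch '[0,0,0.03,0,0,0,0,0.05,0,0]'|grep ft;python3 d.py; python3 m.py
```

```text
time: 7.45
eef_pos: [0.5803, 0.0841, 0.0967]
ee_rot: [-180.0, 0.0, -152.7]
ft_force: [-5.9, -0.9, 12.1]
finger_gap: 0.0
grip_force: 6.2
ft_force: [-5.2, -0.9, 10.6]
tcp [0.5803 0.0841 0.0967] [-5.16 -0.9  10.65]
blue 2702 tool mm [115.4   0.7 -37.3] top z [0.1335 0.134  0.1345 0.135 ]
blue 597 tool mm [121.4 -62.4  82.4] top z [0.0127 0.0142 0.016  0.0169]
blue 2653 tool mm [ 79.9   0.4 -38.4] top z [0.1346 0.135  0.1355 0.1359]
blue 2162 tool mm [ 41.    0.2 -40.7] top z [0.1369 0.1374 0.1378 0.1382]
blue 411 tool mm [ 10.3  -0.6 -31. ] top z [0.1267 0.1282 0.1289 0.1294]
[0.5803 0.0841 0.0967] [-1.7998e+02  4.0000e-02 -1.5271e+02] 7.6667 [-5.1  -1.17 10.4 ] 8.434763977012014e-05
[-4.05 -0.04 -3.13]
[-0.1  -0.06 -3.13]
[ 3.88 -0.04 -3.13]
[ 7.87 -0.03 -3.14]
[11.8  -0.02 -3.14]
```

```bash
python3 -m inch '[0,0,-0.8,0,0, 0,0,-2,0,0, 1.8,0,-2,0,0, 3.6,0,-2,0,0, 4,0,-1.5,0,0, 4,0,-1.05,0,0, 4,0,-0.85,0,0, 4,0,-0.65,0,0, 4,0,-0.45,0,0, 4,0,-0.28,0,0, 4,0,-0.12,0,0, 4,0,-0.03,0,0]'; python3 -m inch '[0,0,0.02,0,0,0,0,0.03,0,0]'|grep ft;python3 d.py
```

```text
time: 8.67
eef_pos: [0.545, 0.0657, 0.0966]
ee_rot: [-180.0, 0.0, -152.7]
ft_force: [-6.7, -1.6, 16.7]
finger_gap: 0.0001
grip_force: 8.3
ft_force: [-5.3, -1.0, 12.2]
tcp [0.545  0.0657 0.0967] [-5.32 -1.   12.15]
blue 2619 tool mm [ 80.1   0.8 -37.4] top z [0.1336 0.1341 0.1345 0.135 ]
blue 502 tool mm [ 81.7 -62.4  82.4] top z [0.0128 0.0141 0.0161 0.0169]
blue 2093 tool mm [ 41.1   0.5 -38.3] top z [0.1346 0.135  0.1354 0.1358]
blue 422 tool mm [ 10.4  -0.  -31.1] top z [0.1267 0.1281 0.1289 0.1295]
```

```bash
python3 -m inch '[0,0,-0.8,0,0, 0,0,-2,0,0, 1.8,0,-2,0,0, 3.6,0.05,-2,0,0, 4,0.05,-1.5,0,0, 4,0.05,-1,0,0, 4,0.05,-0.75,0,0, 4,0.05,-0.55,0,0, 4,0.05,-0.4,0,0, 4,0.05,-0.25,0,0, 4,0.05,-0.12,0,0, 4,0.05,-0.03,0,0]'; python3 -m inch '[0,0,0.02,0,0,0,0,0.03,0,0]'|grep ft;python3 d.py
```

```text
time: 9.88
eef_pos: [0.5094, 0.0479, 0.0966]
ee_rot: [-180.0, 0.1, -152.7]
ft_force: [-4.5, -0.3, 16.4]
finger_gap: 0.0002
grip_force: 8.6
ft_force: [-3.0, -0.1, 11.5]
tcp [0.5094 0.048  0.0967] [-3.03 -0.15 11.46]
blue 431 tool mm [ 42.7 -62.9  82.4] top z [0.0129 0.0142 0.0161 0.0168]
blue 2083 tool mm [ 41.3   0.2 -37.2] top z [0.1335 0.134  0.1344 0.1348]
blue 436 tool mm [ 10.5  -0.6 -31.2] top z [0.1269 0.1283 0.1291 0.1295]
```

```bash
python3 -m inch '[0,0,-0.8,0,0, 0,0,-2,0,0, 1.8,0,-2,0,0, 3.6,0,-2,0,0, 4.05,0,-1.5,0,0, 4.05,0,-1,0,0, 4.05,0,-0.75,0,0, 4.05,0,-0.55,0,0, 4.05,0,-0.4,0,0, 4.05,0,-0.25,0,0, 4.05,0,-0.12,0,0, 4.05,0,-0.03,0,0]'; python3 -m inch '[0,0,0.02,0,0,0,0,0.03,0,0]'|grep -E 'pos|ft';python3 d.py
python3 -m inch '[0,0,-0.5,0,0, 0,0,-1.5,0,0, 0,0,-3.5,0,0, 0,0,-6,0,0, 0,0,-9,0,0, 0,0,-12,0,0, -2,0,-12,0,0, -5,0,-12,0,0, -8,0,-12,0,0, -8,0,-12,0,0, -8,0,-12,0,0, -8,0,-12,0,0]'; python3 d.py
```

```text
time: 11.1
eef_pos: [0.4734, 0.0293, 0.0966]
ee_rot: [-180.0, 0.1, -152.7]
ft_force: [-5.5, 0.3, 18.6]
finger_gap: 0.0005
grip_force: 9.0
eef_pos: [0.4734, 0.0293, 0.0966]
ft_force: [-3.8, 0.6, 13.3]
tcp [0.4734 0.0293 0.0966] [-3.76  0.56 13.33]
blue 381 tool mm [  3.1 -62.8  82.5] top z [0.0127 0.0141 0.0159 0.0168]
blue 401 tool mm [ 10.2  -0.1 -31. ] top z [0.1267 0.128  0.1289 0.1293]
time: 12.32
eef_pos: [0.5434, 0.0658, 0.215]
ee_rot: [180.0, -0.1, -152.7]
ft_force: [0.4, -0.2, 0.6]
finger_gap: 0.0001
grip_force: 0.0
tcp [0.5434 0.0658 0.215 ] [ 0.38 -0.22  0.6 ]
blue 189 tool mm [ 80.  -63.8 200.4] top z [0.0131 0.0146 0.0161 0.0168]
blue 662 tool mm [78.5 -0.2 85.8] top z [0.1287 0.1292 0.1296 0.13  ]
blue 577 tool mm [39.  -0.5 85.8] top z [0.1287 0.1292 0.1297 0.1301]
blue 516 tool mm [-0.3 -0.7 85.7] top z [0.1288 0.1293 0.1297 0.1301]
blue 404 tool mm [-37.9  -0.8  85.8] top z [0.1287 0.1292 0.1296 0.1302]
blue 501 tool mm [-141.8  274.6   72.2] top z [0.1392 0.1449 0.1463 0.1468]
```

```bash
python3 -m inch '[14,0,0,0,0,14,0,0,0,0,14,0,0,0,0,14,0,0,0,0,14,0,-1,0,0,14,0,-1,0,0,-8,0,-4,0,0,-8,0,-4,0,0,-8,0,-4,0,0,-8,0,-4,0,0,-8,0,-4,0,0,-8,0,-4,0,0]'|head -2; python3 d.py; python3 - <<'E'
from plant import optics
from h import *
f=optics.grab_frame("top")
for x in blobs(f,(190,175,262,262)): print(x[0],x[1],x[2].round(1),x[3])
E
```

```text
time: 13.37
eef_pos: [0.6186, 0.1051, 0.2546]
tcp [0.6186 0.1051 0.2546] [-1.36 -0.54 -0.34]
red 387 tool mm [  4.7  -1.2 125.3] top z [0.1288 0.1293 0.1298 0.1303]
red 900 tool mm [-200.3 -298.3   80. ] top z [0.1673 0.1755 0.1832 0.1841]
blue 706 tool mm [162.2  -0.2 125. ] top z [0.1289 0.1295 0.1301 0.1306]
blue 194 tool mm [165.3 -63.9 239.6] top z [0.0135 0.0152 0.0166 0.0173]
blue 598 tool mm [122.8  -0.6 125. ] top z [0.129  0.1295 0.13   0.1305]
blue 496 tool mm [ 83.6  -0.8 125. ] top z [0.1291 0.1296 0.1301 0.1305]
blue 441 tool mm [ 44.2  -1.2 125.2] top z [0.1289 0.1293 0.1299 0.1302]
blue 622 tool mm [-59.5 277.7 110.3] top z [0.1436 0.1458 0.1464 0.1468]
blue 32 [213.  202.3] [0.12519418 0.12782613 0.12938377]
blue 104 [217.1 218.1] [0.12569838 0.12779392 0.12947982]
blue 100 [224.9 233.2] [0.12568737 0.12803077 0.12963219]
blue 49 [255.3 237.2] [0.01038549 0.01308719 0.0165553 ]
blue 103 [232.3 248. ] [0.12588104 0.12834465 0.13027285]
```

All five heads are level at about 0.129, the rack hasn't moved, and the arm is clear. Handing in.

```bash
python3 -c "
from plant import job
print(job.hand_in())"
```

```text
the job is handed in; nothing more can be done
None
```

I pressed all five stoppers home in order, red to far end, with readings up to about 19 N (limit 40 N), and handed the job in about 13 s into the 48 s; the hand-in returned no verdict.

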